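# Dock a sensor-chamber carrier on the pins of a leak-test stand

### The arm

A 6-joint arm with a two-finger parallel gripper is mounted at the origin on the work surface; the furniture and walls round the work are solid. World frame = base frame: x ahead of the robot, y to its left, z up, the work surface at z = 0. Lengths are in mm, angles in rad, forces in N, time in s.
With the tool pointing down it reaches from about 250 to 725 mm from the base axis. Payload 4 kg.
Tool frame: the origin (TCP) lies on the centre line of the jaws, within the pads' length; the fingertips stand 17 mm ahead of it and the grasp point (between the pads) lies 2 mm behind it; z points along the fingers, y is the line along which they close (so a half turn about z gives the same grasp; the last joint's range is limited). The gripper opens to 85 mm and grips with 20 to 120 N. Pads are 22 mm wide; open, the fingers measure 114 mm over their backs; the gripper's body (76 mm by 85 mm) begins 54 mm behind the grasp point. The pads swing forward as they close: fully open they stand 13 mm farther back than shut.
Start: joints at [-1.152, 0.241, 0.005, 1.335, 0, 1.571], TCP at [203.33, -456.789, 248.306] pointing down, gripper open.
Joint ranges: [-2.72, 2.72], [-1.05, 1.87], [-1.09, 1.28], [-1.99, 2.15], [-1.42, 1.44], [-3.14, 3.14]. Speed limits (rad/s): [2.79, 2.79, 3.14, 3.14, 3.14, 3.14].

### API

Orientations are given as a rotation vector (axis times angle).
In Python, from cell import arm, eoat, solve_ik, vision, sensors gives the robot as it stands. Calls block until the motion is done:
- arm.movep(position, orientation): joint-space move of the TCP to a pose.
- arm.line_to(position, attitude=None, v=150, guard=None): straight line of the TCP; attitude=None keeps the orientation; v is the mean speed in mm/s. With guard (N) it stops when the force on the tool has changed by that much, and returns True; else False.
- arm.move_joints(angles): joint-space move.
- eoat.set_gripper(opening, strength=None): opening from 0.0 (shut) to 1.0 (fully open); strength is the grip in N (None keeps the last); returns when the fingers have stopped.
- arm.hold(seconds).
- solve_ik(position, orientation): joint angles nearest the present ones, or None.
- vision.capture(name): name is "side" or "top" or "wrist"; returns (picture, depth): 400x640x3 uint8, red, green, blue; 400x640 float32, mm along the optical axis (not along the pixel's ray), 0 where there is no reading.
- vision.camera_params(name): a dict with "camera_matrix" (3x3 intrinsics, pixels), "camera_from_world" (4x4, takes a point from world to camera coordinates). Camera axes: x right, y down, z forward; pixel columns grow to the right and rows downward; lengths in mm; the calibration is good to about 2 mm. The wrist camera is an equidistant fisheye: a pixel r from the principal point sees the ray r / f radians off the axis. A picture is of the moment at which its call begins: read the wrist's pose just before it. camera_params takes no time and is no camera call; for the wrist camera it gives the pose at the moment of the call.
A pose or a line that the arm cannot do raises arm.IKError and nothing moves.
- arm.close_job(): hands the job in; it is judged then, once.
Trained networks look in the newest picture that a camera, given by its name, has taken for a name from the list of things; names that differ only in an ending like _2 or _b are one class to them, and where a whole thing is asked for, a point or a joint stands for the part that bears it (a point fixed in the world has none). Each returns a list of dicts, best first, with "score" (0 to 1); they miss things now and then, are a little off and sometimes report something else, mostly with a low value. They report only what shows in the picture. A call takes as long as a camera call.
- vision.recognise(label, camera): "box" ([centre column, centre row, width, height] in pixels, round what is visible of it).
- vision.trace(label, camera): "mask" (400x640 bool, what is visible of it) and "box" ([centre column, centre row, width, height] in pixels, round what is visible of it).
- vision.tip_of(label, camera): "xy" ([column, row] in pixels: a listed point, or the origin of a listed thing).
Readings, each from a call of its own:
- sensors.read_clock(): time.
- sensors.read_joints(): joint angles.
- sensors.read_qvel(): joint speeds.
- sensors.read_tau(): joint torques, N m.
- sensors.read_position(): TCP position.
- sensors.read_ee_rot(): TCP orientation.
- sensors.read_ft_force(): force on the tool from outside, world axes, zero at the start.
- sensors.read_moment(): the same for the moment, N m.
- sensors.read_opening(): opening from 0.0 (shut) to 1.0 (fully open).
- sensors.read_grasp_force(): force on a finger pad.
Only numpy, scipy, OpenCV 4.12 (cv2) and the standard library are available. Lean on these libraries where they do the work, as an engineer would, in place of code of your own. Each camera call takes 0.05 s, during which the arm holds its last target. There are 200 camera calls.

### The job

The sensor chamber has its new membrane and goes onto the leak-test stand. Lift the keeper bar with the red grip straight up and level out of its two U brackets and lay it flat on a clear piece of bench; ease the blue carrier plate down over the round and the diamond locating pin, without dropping or forcing it, wiggling if needed until it lies flat and fully home; then lay the keeper bar back over the plate, down in both brackets. Leave the other things on the bench where they are.

Things in the scene. Friction and masses are not known exactly. Their poses are not given: they have to be found in the camera images.
- stand: leak-test stand, fixed: bare aluminium base 136 (x) by 236 (y) mm, top face 20 mm above the bench. Origin: centre of its underside; z up, y along the keeper bar, the bar on its -x side, the pins on its +x side. The carrier rests on the two pins' collars and on two round pads at x = -38, y = +-50 mm, all with tops 22 mm above the bench
- seat (a point): on the stand: where the carrier's origin lies, 22 mm above the bench, when the carrier is home; the carrier's axes then lie along the stand's axes, the same way round
- keeper_rest (a point): on the stand: where the keeper bar's origin lies when the bar is in both dark U brackets, 32 mm above the bench, 2 mm above a seated plate. Stand frame x = -34; brackets at y = +-92 mm, 8 mm thick along y, 27 mm wide along x, slot 15 mm wide, slot floor 32 mm and prong tops 59 mm above the bench, the top 10 mm flared outward
- round_pin (a point): tip of the round pin, 36 mm above the bench, on its axis, stand frame x = 26, y = -52 mm. Pin 10 mm thick, straight from its collar (22 mm) up to 30 mm, then tapering to 4 mm at the tip
- diamond_pin (a point): tip of the diamond pin, stand frame x = 26, y = +52 mm: same heights as the round pin, 10 mm wide along x, 7 mm along y
- carrier: blue plate 104 (x) by 130 (y) by 8 mm with a sensor chamber screwed on, about 0.44 kg, loose. Origin: centre of the plate's underside; z up. Two 11.5 mm through holes at x = 26, y = +-52 mm. Chamber over x = 26, y = 0: grey foot 40 (x) by 56 mm, 8 to 24 mm above the underside; clear block 32 (x) by 40 (y) mm, 24 to 54 mm up; 15 mm stem on top to 66 mm; black side fitting towards -y
- carrier_grip (a point): on the carrier: centre of the clear block in plan, 45 mm above the plate's underside. Grip the block across its 32 mm (along the carrier's x), fingertips more than 24 mm above the underside, or they land on the wider grey foot
- round_hole (a point): on the carrier, x = 26, y = -52 mm, at the underside: centre of the round pin's hole, at the end to which the black fitting points
- diamond_hole (a point): on the carrier, x = 26, y = +52 mm, at the underside: centre of the diamond pin's hole
- keeper: keeper bar, bright steel 12 by 12 mm, 210 mm long along its y, 0.28 kg, in the stand's brackets at the start. Origin: middle of the bar's underside; z up. Square end plates 22 (x) by 24 (z) by 6 mm at y = +-102 stand outside the brackets and reach 6 mm below the bar: on the bench the origin is 6 mm up. Red grip block on its middle, 14 (x) by 50 (y) mm, 12 to 36 mm above the origin
- keeper_grip (a point): on the keeper bar: in the red grip block, 29 mm above the bar's underside; grip across the block's 14 mm (the bar's x). The bar may lie either way round in the brackets. In the base frame, x 0.34 to 0.62 m, y -0.28 to 0.40 m is flat bench with nothing on it but the listed things
- bottle_buffer: bystander, leave alone: white reagent bottle with blue cap, 62 mm diameter, 134 mm tall; origin under its middle
- bottle_standard: bystander, leave alone: brown reagent bottle with white cap, 50 mm diameter, 104 mm tall; origin under its middle
- screw_jar: bystander, leave alone: clear jar with white lid, 47 mm diameter, 58 mm tall; origin under its middle
- membrane_box: bystander, leave alone: teal and white small carton, 47 (its x) by 65 (its y) mm, 28 mm tall; origin under its middle
- bottle_dye: bystander, leave alone: small brown bottle with black cap, 42 mm diameter, 90 mm tall; origin under its middle
- beaker: bystander, leave alone: empty glass beaker, 45 mm diameter, 55 mm tall; origin under its middle
- petri_dish_1: bystander, leave alone: shallow cream petri dish, 56 mm diameter, 13 mm tall; origin under its middle

How it is judged:
By the outcome, as a careful person would: the job done as asked, in the order asked, and still so for the second after the job is handed in, with the robot touching nothing.
It also fails if it takes over 72 s, if anything falls off the work surface, if the arm or the gripper's body presses on something with over 40 N, if the wrist force passes 120 N, or if a joint passes its speed limit or range.

## Working session

There is one attempt and no reset: what is moved stays moved. The work goes in short steps, each a Python script; the robot and the scene stay as the last script left them, time stands still between calls to the robot, and variables do not carry over. Pictures are saved under pics/ and viewed, at most 13 in all, crops included, and the job is handed in when it is done.

```bash
ls; mkdir -p pics; python3 - <<'E'
from cell import arm, eoat, solve_ik, vision, sensors
import cv2,numpy as np
for c in ("top","side"):
    p,d=vision.capture(c); cv2.imwrite(f"pics/{c}0.png",p[:,:,::-1]); np.save(f"pics/{c}0.npy",d)
    P=vision.camera_params(c); print(c,np.round(P["camera_matrix"],1).tolist(),np.round(P["camera_from_world"],3).tolist())
    for n in ("stand","carrier","keeper"):
        r=vision.recognise(n,c); print(n,[(np.round(x["box"]).tolist(),round(x["score"],2)) for x in r[:2]])
    for n in ("seat","keeper_rest","round_pin","diamond_pin","carrier_grip","round_hole","diamond_hole","keeper_grip"):
        r=vision.tip_of(n,c); print(n,[(np.round(x["xy"],1).tolist(),round(x["score"],2)) for x in r[:2]])
print(sensors.read_ee_rot(),sensors.read_clock())
E
```

```text
cell.py
pics
top [[429.0, 0.0, 324.2], [0.0, 429.0, 195.6], [0.0, 0.0, 1.0]] [[-0.007, -1.0, 0.006, 38.907], [-0.987, 0.006, -0.159, 521.673], [0.159, -0.007, -0.987, 1185.875], [0.0, 0.0, 0.0, 1.0]]
stand [([317.0, 190.0, 89.0, 63.0], 0.9)]
carrier [([419.0, 204.0, 51.0, 56.0], 0.7)]
keeper [([314.0, 198.0, 72.0, 20.0], 0.87), ([261.0, 161.0, 21.0, 28.0], 0.52)]
seat [([313.0, 188.7], 0.63), ([281.9, 249.4], 0.45)]
keeper_rest [([313.8, 199.5], 0.6)]
round_pin [([336.9, 186.0], 0.66)]
diamond_pin [([299.7, 176.5], 0.62)]
carrier_grip [([412.3, 197.0], 0.73)]
round_hole [([412.9, 185.8], 0.95)]
diamond_hole [([401.6, 215.9], 0.84), ([315.3, 186.5], 0.35)]
keeper_grip [([312.8, 198.3], 0.69)]
side [[366.8, 0.0, 320.0], [0.0, 366.8, 193.4], [0.0, 0.0, 1.0]] [[0.984, -0.178, 0.023, -508.187], [-0.066, -0.48, -0.875, 103.918], [0.167, 0.859, -0.484, 1027.11], [0.0, 0.0, 0.0, 1.0]]
stand [([325.0, 203.0, 51.0, 49.0], 0.97)]
carrier [([334.0, 265.0, 62.0, 49.0], 0.66)]
keeper [([315.0, 199.0, 10.0, 39.0], 0.69)]
seat [([327.4, 199.6], 0.96), ([333.0, 191.5], 0.44)]
keeper_rest [([315.1, 197.4], 0.68)]
round_pin [([331.7, 205.3], 0.85), ([329.0, 198.2], 0.57)]
diamond_pin [([335.4, 194.1], 0.93)]
carrier_grip [([337.2, 251.8], 0.79)]
round_hole [([351.8, 265.8], 0.88)]
diamond_hole [([317.1, 253.5], 0.66), ([350.4, 266.8], 0.43)]
keeper_grip [([317.3, 189.1], 0.68), ([316.2, 257.3], 0.68)]
[3.07292449e+00 6.53051583e-01 2.35544793e-05] 1.2
```

```bash
python3 - <<'E'
import cv2
a=cv2.imread("pics/top0.png"); cv2.imwrite("pics/topc.png",cv2.resize(a[120:300,220:500],None,fx=2.85,fy=2.85,interpolation=cv2.INTER_CUBIC))
a=cv2.imread("pics/side0.png"); cv2.imwrite("pics/sidec.png",cv2.resize(a[130:310,220:460],None,fx=3.3,fy=3.3,interpolation=cv2.INTER_CUBIC))
E
```

```text
(no output)
```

View pics/topc.png

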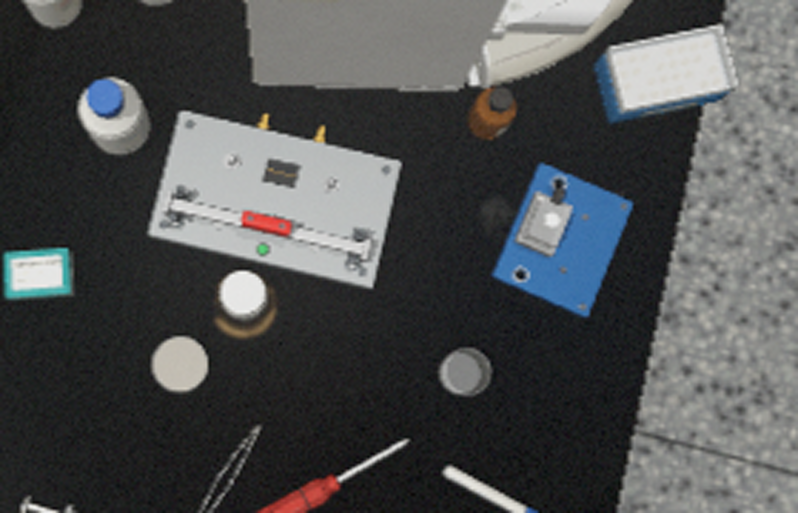

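View pics/sidec.png

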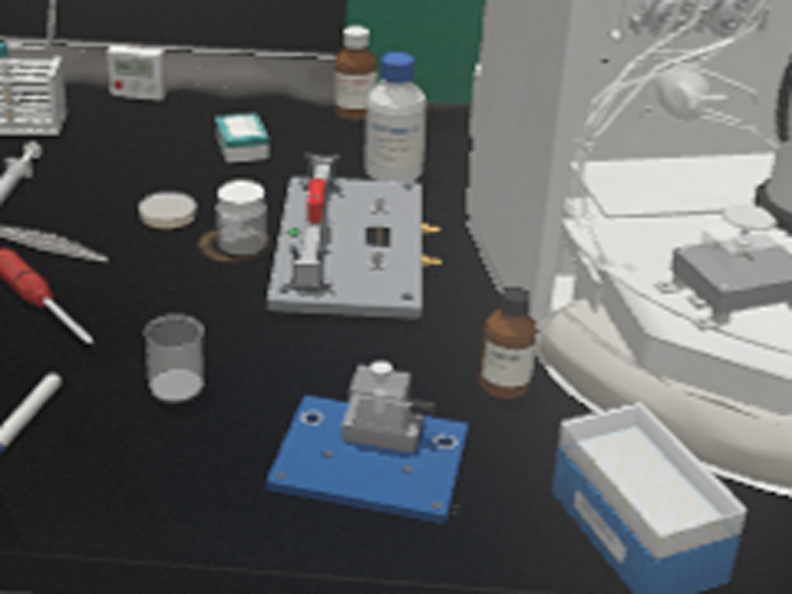

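```bash
cat > h.py <<'E'
from cell import arm, eoat, solve_ik, vision, sensors
import numpy as np, cv2
from scipy.optimize import least_squares
from scipy.spatial.transform import Rotation as R
def project(P,X,fish):
    X=np.atleast_2d(X).astype(float); T=P["camera_from_world"]; K=P["camera_matrix"]
    c=X@T[:3,:3].T+T[:3,3]
    if fish:
        r=np.hypot(c[:,0],c[:,1]); th=np.arctan2(r,c[:,2]); u=c[:,:2]/np.maximum(r,1e-9)[:,None]*th[:,None]
    else: u=c[:,:2]/c[:,2:]
    return u*[K[0,0],K[1,1]]+K[:2,2]
def ray(P,xy,fish):
    T=P["camera_from_world"]; K=P["camera_matrix"]; u=(np.array(xy,float)-K[:2,2])/[K[0,0],K[1,1]]
    if fish:
        th=np.linalg.norm(u); d=np.r_[u/max(th,1e-9)*np.sin(th),np.cos(th)]
    else: d=np.r_[u,1]
    return -T[:3,:3].T@T[:3,3], T[:3,:3].T@d
def at_z(P,xy,z,fish):
    o,d=ray(P,xy,fish); return o+d*(z-o[2])/d[2]
STAND={"seat":(0,0,22),"keeper_rest":(-34,0,32),"round_pin":(26,-52,36),"diamond_pin":(26,52,36)}
CARR={"carrier_grip":(26,0,45),"round_hole":(26,-52,0),"diamond_hole":(26,52,0)}
def pt(pose,p):
    x,y,a=pose; c,s=np.cos(a),np.sin(a); p=np.atleast_2d(p).astype(float)
    return np.c_[x+c*p[:,0]-s*p[:,1],y+s*p[:,0]+c*p[:,1],p[:,2]]
def fit(model,obs,x0):
    """obs: list of (P,fish,name,xy)"""
    def f(q): return np.concatenate([(project(P,pt(q,model[n]),fi)[0]-xy) for P,fi,n,xy in obs])
    s=least_squares(f,x0,loss="soft_l1",x_scale=[10,10,.1]); return s.x,f(s.x).reshape(-1,2)
def observe(cams,names,minscore=.5):
    obs=[]
    for c in cams:
        P=vision.camera_params(c); vision.capture(c)
        for n in names:
            r=vision.tip_of(n,c)
            if r and r[0]["score"]>minscore: obs.append((P,c=="wrist",n,np.array(r[0]["xy"])))
    return obs
def down(yaw):  # tool z down, tool y along world direction yaw+90deg... tool x along yaw
    return (R.from_euler("z",yaw)*R.from_euler("x",np.pi)).as_rotvec()
E
python3 - <<'E'
from h import *
r=R.from_rotvec(sensors.read_ee_rot()); print(np.round(r.as_matrix(),3).tolist())
o=observe(("top","side"),list(STAND)); s,e=fit(STAND,o,[540,20,-.25]); print("stand",s,[(a[2],a[1]) for a in o],np.round(e,1).tolist())
o=observe(("top","side"),list(CARR)); s,e=fit(CARR,o,[500,-220,1.17]); print("carr",s,[a[2] for a in o],np.round(e,1).tolist())
P=vision.camera_params("wrist"); T=P["camera_from_world"]; print(P["camera_matrix"].tolist())
p=sensors.read_position(); c=-T[:3,:3].T@T[:3,3]; print("cam in tool",r.inv().apply(c-p), "axes",np.round(r.as_matrix().T@T[:3,:3].T,3).tolist())
d=np.load("pics/top0.npy"); P=vision.camera_params("top"); T=P["camera_from_world"]; K=P["camera_matrix"]
v,u=np.mgrid[:400,:640]; X=np.c_[((u-K[0,2])/K[0,0]*d).ravel(),((v-K[1,2])/K[1,1]*d).ravel(),d.ravel()]; W=(X-T[:3,3])@T[:3,:3]
m=(d.ravel()>0)&(W[:,2]>8)&(W[:,0]>330)&(W[:,0]<630)&(W[:,1]>150)&(W[:,1]<420)
print(m.sum(),W[m].min(0) if m.any() else 0,W[m].max(0)); 
for y in range(150,420,30):
    k=m&(W[:,1]>y)&(W[:,1]<y+30); print(y,k.sum(),W[k][:,0].min().round() if k.any() else "",W[k][:,0].max().round() if k.any() else "")
E
```

```text
[[0.914, 0.407, 0.0], [0.407, -0.914, -0.0], [0.0, 0.0, -1.0]]
stand [ 5.40973357e+02  5.44397908e+01 -2.36646282e-01] [('seat', False), ('keeper_rest', False), ('round_pin', False), ('diamond_pin', False), ('seat', False), ('keeper_rest', False), ('round_pin', False), ('diamond_pin', False)] [[2.0, -0.3], [0.1, 4.7], [-0.6, -0.4], [-0.4, -1.8], [1.1, 0.1], [-1.5, 0.0], [-0.5, 0.4], [-0.0, -0.9]]
carr [ 501.55279364 -234.63404816    1.09250634] ['carrier_grip', 'round_hole', 'diamond_hole', 'carrier_grip', 'round_hole', 'diamond_hole'] [[0.6, -0.6], [2.0, 0.1], [-0.6, -1.7], [-4.1, -4.3], [1.0, -1.6], [-2.1, 2.0]]
[[309.70691628693146, 0.0, 322.6608845359186], [0.0, 309.70691628693146, 199.2492887026159], [0.0, 0.0, 1.0]]
cam in tool [ 7.20335605e+01  1.00686533e-02 -1.24824497e+02] axes [[0.0, -0.958, -0.285], [1.0, 0.0, -0.001], [0.001, -0.285, 0.958]]
21285 [330.00855019 150.01191543   8.06378726] [629.99440699 419.99162207 817.21801749]
150 500 349.0 629.0
180 215 366.0 630.0
210 214 387.0 630.0
240 75 356.0 630.0
270 181 382.0 618.0
300 1638 393.0 630.0
330 3698 419.0 630.0
360 6464 331.0 630.0
390 8300 330.0 630.0
```

```bash
cat >> h.py <<'E'
def go(xy,z,yaw): arm.movep([xy[0],xy[1],z],down(yaw))
def tooldir(yaw): return np.array([np.cos(yaw),np.sin(yaw)])
E
python3 - <<'E'
from h import *
ims=[]
y=-.478; c=np.array([502,-235])-40*tooldir(y)+26*np.array([.46,.89])*.5
go(c,200,y); 
p,d=vision.capture("wrist"); ims.append(p)
o=observe(["wrist"],list(CARR)); s,e=fit(CARR,o,[501,-234,1.09]); print("carr",s,[a[2] for a in o],[a[3].round().tolist() for a in o],np.round(e,1).tolist())
y=-1.807; c=np.array([541,54.])-40*tooldir(y)
go(c,180,y)
p,d=vision.capture("wrist"); ims.append(p); np.save("pics/ws.npy",d)
o=observe(["wrist"],list(STAND)); s,e=fit(STAND,o,[541,54,-.237]); print("stand",s,[a[2] for a in o],[a[3].round().tolist() for a in o],np.round(e,1).tolist())
P=vision.camera_params("wrist")
for n in("keeper_grip",):
    for r in vision.tip_of(n,"wrist")[:2]: print(n,r, at_z(P,r["xy"],61,True))
go([470,330],230,0)
p,d=vision.capture("wrist"); ims.append(p); np.save("pics/wr.npy",d); np.save("pics/wrT.npy",vision.camera_params("wrist")["camera_from_world"])
for i,p in enumerate(ims): cv2.imwrite(f"pics/w{i}.png",p[:,:,::-1])
cv2.imwrite("pics/w_all.png",np.vstack([np.hstack([cv2.resize(q[:,:,::-1],(400,250)) for q in ims[:2]]),np.hstack([cv2.resize(ims[2][:,:,::-1],(400,250)),cv2.resize(cv2.imread("pics/top0.png"),(400,250))])]))
print(sensors.read_clock(),sensors.read_position())
E
```

```text
carr [ 502.85122287 -239.61425843    1.15786562] ['carrier_grip', 'round_hole', 'diamond_hole'] [[313.0, 139.0], [310.0, 91.0], [316.0, 187.0]] [[-0.8, 4.3], [0.4, -1.6], [0.4, -0.3]]
stand [ 5.46206635e+02  5.66380162e+01 -2.54268370e-01] ['seat', 'keeper_rest', 'round_pin', 'diamond_pin'] [[317.0, 150.0], [356.0, 153.0], [288.0, 92.0], [288.0, 209.0]] [[0.1, 0.6], [-0.2, -0.3], [0.1, 0.5], [0.0, -1.1]]
keeper_grip {'xy': [360.2, 157.5], 'score': 0.68} [512.47137462  65.70665536  61.        ]
9.4917 [470.2852474  329.26708065 229.75542725]
```

View pics/w_all.png

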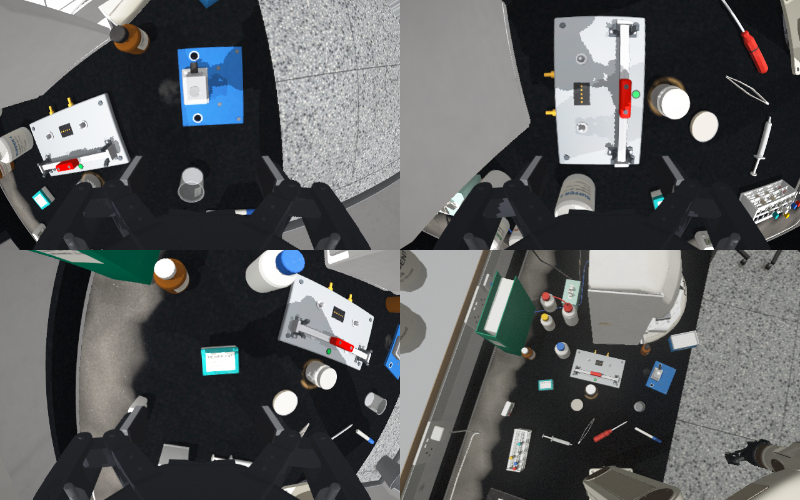

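```bash
cat >> h.py <<'E'
def look(names,n=3,tag=None):
    """n averaged network readings from the wrist camera, arm at rest"""
    arm.hold(.25); acc={}; P=vision.camera_params("wrist")
    for i in range(n):
        p,d=vision.capture("wrist")
        for k in names:
            r=vision.tip_of(k,"wrist")
            if r and r[0]["score"]>.5: acc.setdefault(k,[]).append(r[0]["xy"])
    if tag: cv2.imwrite(f"pics/{tag}.png",p[:,:,::-1]); np.save(f"pics/{tag}_d.npy",d); np.savez(f"pics/{tag}_P.npz",**P)
    return [(P,True,k,np.median(v,0)) for k,v in acc.items()],acc,p,d
E
python3 - <<'E'
from h import *
import pickle
S={}
for i,y in enumerate((1.334,-1.807)):
    c=np.array([543,55.])-35*tooldir(y)
    go(c,170,y); o,acc,p,d=look(list(STAND)+["keeper_grip"],3,f"s{i}")
    S[y]=(o,sensors.read_position(),sensors.read_ee_rot())
    print("tcp",S[y][1],"cmd",c); ex=R.from_rotvec(S[y][2])*R.from_rotvec(down(y)).inv(); print(ex.as_rotvec())
    s,e=fit(STAND,[a for a in o if a[2] in STAND],[541,54,-.237]); print("stand",s,np.round(e,1).tolist())
    for k,v in acc.items(): print(k,np.round(v,1).tolist())
    for a in o:
        if a[2]=="keeper_grip": print("kg",at_z(a[0],a[3],61,True))
    m=((p[:,:,0]>130)&(p[:,:,1]<70)&(p[:,:,2]<70)).astype(np.uint8)
    n,l,st,ce=cv2.connectedComponentsWithStats(m); 
    for j in range(1,n):
        if st[j,4]>60: print("red",st[j],ce[j],at_z(a[0],ce[j],68,True))
pickle.dump(S,open("S.pkl","wb"))
# clearance of rest area in the earlier third view
d=np.load("pics/wr.npy"); T=np.load("pics/wrT.npy"); K=vision.camera_params("wrist")["camera_matrix"]
v,u=np.mgrid[:400,:640]; x=(u-K[0,2])/K[0,0]; yy=(v-K[1,2])/K[1,1]; th=np.hypot(x,yy); k=np.tan(np.minimum(th,1.4))/th
X=np.stack([x*k*d,yy*k*d,d],-1).reshape(-1,3); W=(X-T[:3,3])@T[:3,:3]
ok=(d.ravel()>0)&(th.ravel()<1.2)&(v.ravel()<300)
for x0 in range(310,560,25): print(x0,[int(np.r_[W[ok&(abs(W[:,0]-x0-12)<13)&(abs(W[:,1]-y0-10)<10),2],-99].max()) for y0 in range(140,340,20)])
print(sensors.read_clock())
E
```

```text
tcp [534.76600224  20.9504091  169.96743061] cmd [534.78936531  20.97669214]
[-1.49536065e-06  7.98957113e-05 -5.00663496e-05]
stand [ 5.45103815e+02  5.76881067e+01 -2.28091872e-01] [[-0.8, 1.1], [0.1, -0.1], [0.4, -1.0], [0.2, 0.2]]
seat [[325.9, 147.5], [325.1, 145.5], [326.3, 149.2]]
keeper_rest [[290.9, 149.6], [285.3, 150.7], [285.3, 151.2]]
diamond_pin [[358.0, 89.8], [355.9, 91.9], [355.4, 85.5]]
keeper_grip [[281.6, 153.3], [281.5, 153.9], [283.6, 154.4]]
round_pin [[355.1, 208.4], [354.5, 209.8]]
kg [512.81668676  66.46935292  61.        ]
red [ 272  122   19   66 1017] [281.41887906 154.27826942] [513.76839763  66.97019364  68.        ]
red [ 65 204  49  58 688] [ 88.24273256 232.59883721] [299.31445715  46.98084136  68.        ]
tcp [551.1919785   89.0357071  169.98412569] cmd [551.19046921  89.02816795]
[-1.16015579e-05  1.68472603e-05 -1.97513776e-05]
stand [ 5.44973215e+02  5.64640044e+01 -2.52111001e-01] [[0.1, 1.3], [-1.0, -0.3], [0.3, -3.3], [0.3, 0.7]]
seat [[318.2, 152.8], [321.3, 153.8], [320.0, 153.1]]
keeper_rest [[361.2, 157.2], [360.6, 157.5], [358.5, 156.7]]
[... 210 characters left out ...]
61.        ]
red [556  51  21  34 309] [564.94498382  67.16504854] [307.40329023  14.36249132  68.        ]
red [570  83  25  38 289] [581.25605536 102.51903114] [290.37107438  48.78506842  68.        ]
red [ 355  131   19   65 1014] [363.82840237 162.12721893] [512.76489104  63.20148548  68.        ]
310 [0, -99, -99, 0, 1, 1, 1, 2, 1, 1]
335 [13, 13, 0, 1, 1, 1, 1, 1, 1, 1]
360 [14, 14, 12, 1, 1, 1, 1, 1, 1, 1]
385 [13, 13, 10, 0, 1, 1, 1, 1, 1, 1]
410 [1, 1, 1, 1, 1, 2, 1, 1, 1, 1]
435 [1, 1, 1, 1, 1, 1, 28, 239, 30, 28]
460 [1, 1, 1, 1, 1, 278, 279, 273, 29, 29]
485 [20, 20, 19, 1, 1, 1, 279, 272, 28, 28]
510 [60, 58, 20, 1, 1, 1, 1, 1, 1, 1]
535 [59, 50, 16, 1, 1, 1, 1, 1, 1, 1]
17.9833
```

```bash
cat >> h.py <<'E'
def cloud(d,P):
    K=P["camera_matrix"]; T=P["camera_from_world"]; v,u=np.mgrid[:400,:640]; x=(u-K[0,2])/K[0,0]; y=(v-K[1,2])/K[1,1]; th=np.hypot(x,y); k=np.tan(np.minimum(th,1.4))/np.maximum(th,1e-9)
    return (np.stack([x*k*d,y*k*d,d],-1)-T[:3,3])@T[:3,:3]
E
python3 - <<'E'
from h import *
for t in("s0","s1"):
    P=dict(np.load(f"pics/{t}_P.npz")); W=cloud(np.load(f"pics/{t}_d.npy"),P); im=cv2.imread(f"pics/{t}.png")
    near=(np.hypot(W[...,0]-545,W[...,1]-57)<150)
    m=near&(W[...,2]>15)&(W[...,2]<25)
    n,l,st,ce=cv2.connectedComponentsWithStats(m.astype(np.uint8)); j=1+st[1:,4].argmax()
    r=cv2.minAreaRect(W[l==j][:,:2].astype(np.float32)); print(t,st[j],"stand",r,"z",np.median(W[l==j][:,2]))
    b=near&(im[...,2]>130)&(im[...,1]<70)&(im[...,0]<70); print("red z",np.percentile(W[b][:,2],[10,50,90]))
    q=np.array([at_z(P,(u,v),68,True)[:2] for v,u in zip(*np.nonzero(b))],np.float32); print("red",cv2.minAreaRect(q))
    bar=near&(W[...,2]>38)&(W[...,2]<72)&(np.abs((W[...,0]-513)*np.cos(-.24)+(W[...,1]-65)*np.sin(-.24))<8); q=W[bar][:,:2].astype(np.float32); l=cv2.fitLine(q,cv2.DIST_HUBER,0,.01,.01).ravel(); print("bar",l, np.arctan2(-l[0]*np.sign(l[1]),abs(l[1])))
E
```

```text
s0 [  250    20   156   246 30369] stand ((547.8525390625, 56.768707275390625), (236.11331176757812, 142.0906524658203), 76.18726348876953) z 19.239338529226377
red z [65.36786769 66.88998603 67.89465257]
red ((409.7667541503906, 57.75114440917969), (236.11923217773438, 48.037200927734375), 4.555726528167725)
bar [2.3497464e-01 9.7200149e-01 5.1443530e+02 7.0971939e+01] -0.2371925
s1 [  239    26   158   245 30207] stand ((549.459716796875, 55.833831787109375), (236.06072998046875, 145.50877380371094), 76.15267944335938) z 19.249419070436517
red z [65.64563662 66.98108936 67.99787147]
red ((408.9561462402344, 46.64347839355469), (238.93948364257812, 52.17993927001953), 8.693222999572754)
bar [2.3800503e-01 9.7126395e-01 5.1146817e+02 5.8736237e+01] -0.24031135
```

View pics/s1.png

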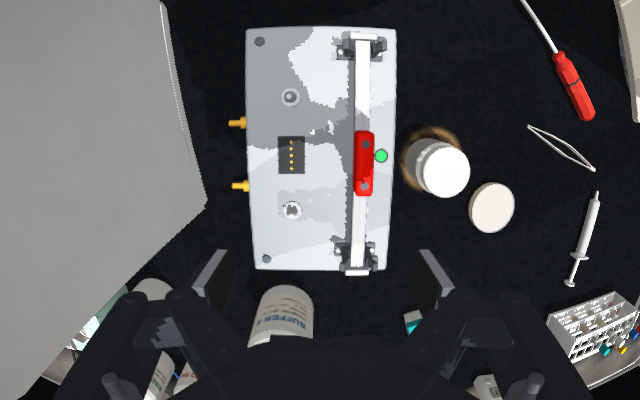

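```bash
cat >> h.py <<'E'
A=-.2405; STD=(545.1,57.1,A); YT=A-np.pi/2
KG=pt(STD,(-34,0,59))[0]; REST=np.array([425.,217.])
E
python3 - <<'E'
from h import *
print(KG)
eoat.set_gripper(.36); go(KG[:2],150,YT)
print("guard",arm.line_to(KG,v=100,guard=6),sensors.read_position())
eoat.set_gripper(0,60); arm.hold(.15)
print(sensors.read_opening(),sensors.read_grasp_force(),sensors.read_ft_force(),sensors.read_moment(),sensors.read_position())
f0=sensors.read_ft_force()
print(arm.line_to([KG[0],KG[1],69],v=30),sensors.read_ft_force()-f0,sensors.read_moment())
arm.line_to([KG[0],KG[1],120],v=100); arm.line_to([KG[0],KG[1],190],v=200)
print(sensors.read_ft_force()-f0,sensors.read_moment(),sensors.read_opening(),sensors.read_clock())
p,d=vision.capture("wrist"); cv2.imwrite("pics/k1.png",p[:,:,::-1])
E
```

```text
[512.07855393  65.19840103  59.        ]
guard False [512.79623308  65.31586291  59.6039899 ]
0.15656884516809333 59.35871779918671 [-0.67687366  0.38375707  5.43566188] [0.03039339 0.03951195 0.02730289] [512.89678638  65.286569    59.95471625]
False [ 0.59032773 -0.78300513 -8.22585164] [-0.00015844 -0.0090458   0.04056572]
[-0.59025976 -0.70654176 -8.94808522] [ 0.03158667  0.00553    -0.01562992] 0.14877687249796026 22.0
```

View pics/k1.png

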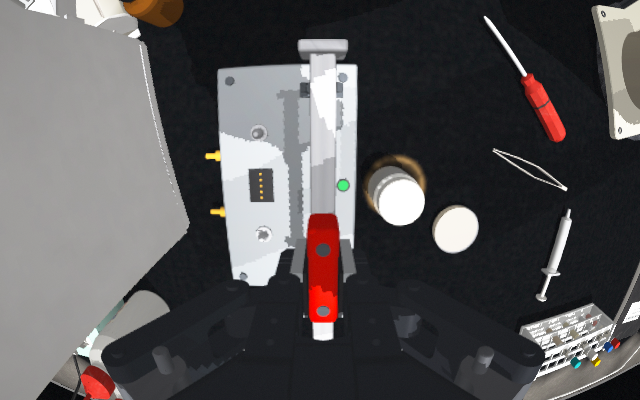

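```bash
python3 - <<'E'
from h import *
go(REST,190,0.); arm.hold(.1)
arm.line_to([*REST,50],v=150)
print("guard",arm.line_to([*REST,31],v=20,guard=3),sensors.read_position(),sensors.read_ft_force())
zt=sensors.read_position()
eoat.set_gripper(.3); arm.hold(.1)
print(sensors.read_opening(),sensors.read_position(),zt)
arm.line_to([*REST,130],v=150)
y=-.478; c=np.array([504,-236])-40*tooldir(y)
go(REST,180,0.)
go(c,200,y); eoat.set_gripper(.62)
o,acc,p,d=look(list(CARR),3,"c0")
s,e=fit(CARR,o,[502,-238,1.15]); print("carr",s,np.round(e,1).tolist(),{k:np.round(v,1).tolist() for k,v in acc.items()})
P=vision.camera_params("wrist"); W=cloud(d,P)
m=(p[...,2]>110)&(p[...,0]<70)&(W[...,2]<14)&(np.hypot(W[...,0]-500,W[...,1]+238)<100)
n,l,st,ce=cv2.connectedComponentsWithStats(m.astype(np.uint8)); j=1+st[1:,4].argmax(); print(st[j],"plate",cv2.minAreaRect(W[l==j][:,:2].astype(np.float32)))
m=(np.hypot(W[...,0]-500,W[...,1]+238)<80)&(W[...,2]>45)&(W[...,2]<60); print("block",m.sum(),cv2.minAreaRect(W[m][:,:2].astype(np.float32)),np.median(W[m],0))
print(sensors.read_clock())
vision.capture("top"); p,d=vision.capture("top"); cv2.imwrite("pics/t2.png",cv2.resize(p[120:320,200:480,::-1],None,fx=2,fy=2)); a=p
cv2.imwrite("pics/c0k.png",np.vstack([cv2.resize(p[120:320,200:480,::-1],(560,400)),cv2.resize(cv2.imread("pics/c0.png")[20:270,150:500],(280,200))[:, :].repeat(1,0) if 0 else np.zeros((1,560,3),np.uint8)]))
E
```

```text
guard True [424.80342467 216.9246506   33.95599171] [-1.02351531 -0.22983323  4.73283528]
0.3006204205336804 [423.5683773  216.29946464  32.82764263] [424.80342467 216.9246506   33.95599171]
carr [ 503.00246983 -239.46361421    1.15918902] [[-0.2, 3.4], [0.1, -0.3], [0.1, -1.4]] {'carrier_grip': [[298.4, 142.7], [297.9, 142.6], [296.7, 144.6]], 'round_hole': [[297.8, 92.2], [296.8, 91.8], [297.2, 94.3]], 'diamond_hole': [[304.8, 190.5], [303.9, 189.6], [306.0, 190.2]]}
[ 271   76  107  128 9257] plate ((501.822509765625, -238.62960815429688), (107.10488891601562, 135.17498779296875), 65.62458801269531)
block 1375 ((513.3706665039062, -215.83700561523438), (31.951862335205078, 40.41775131225586), 65.51004791259766) [ 514.64506672 -217.34748814   53.41419906]
29.6417
```

View pics/t2.png

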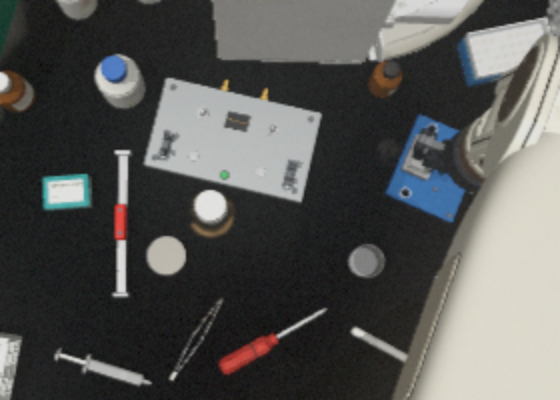

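View pics/c0.png

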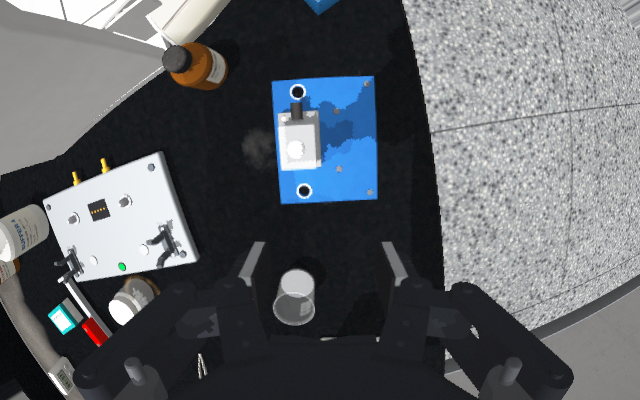

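```bash
python3 - <<'E'
from h import *
G=np.array([511.3,-214.6]); y=1.146-np.pi/2
go(G,110,y)
print(arm.line_to([*G,45],v=100,guard=6),sensors.read_position())
f0=sensors.read_ft_force()
eoat.set_gripper(0,80); arm.hold(.15)
print(sensors.read_opening(),sensors.read_grasp_force(),sensors.read_ft_force(),sensors.read_position())
arm.line_to([*G,60],v=50); arm.line_to([*G,195],v=200)
print(sensors.read_ft_force()-f0,sensors.read_moment(),sensors.read_opening())
S=pt(STD,(26,0,0))[0,:2]
go(S,195,YT); arm.line_to([*S,92],v=150); arm.hold(.2)
print(sensors.read_position(),sensors.read_ee_rot()-down(YT))
o,acc,p,d=look(["round_pin","round_hole","diamond_pin","diamond_hole"],2,"p0"); print({k:np.round(v,1).tolist() for k,v in acc.items()})
print(sensors.read_clock())
cv2.imwrite("pics/p0c.png",cv2.resize(p[0:240,190:450,::-1],None,fx=2.5,fy=2.5,interpolation=cv2.INTER_CUBIC))
E
```

```text
False [ 511.91315594 -214.94643186   45.97180391]
0.3569133108953784 81.64815902709961 [-0.24794231  0.61110236  5.95471144] [ 512.19604805 -214.7702644    46.28252088]
[-0.36681649 -0.25628886 -4.78072423] [ 0.13634095 -0.03940214 -0.00467374] 0.3595497209023187
[571.32885563  50.9863653   93.34861455] [-3.87641857e+00  4.94199716e+00 -2.22539683e-03]
{'round_pin': [[321.9, 146.4], [457.6, 384.7]], 'round_hole': [[323.8, 140.6], [323.3, 142.7]], 'diamond_hole': [[323.3, 302.0], [320.9, 303.3]], 'diamond_pin': [[323.2, 143.1]]}
36.1917
```

View pics/p0c.png

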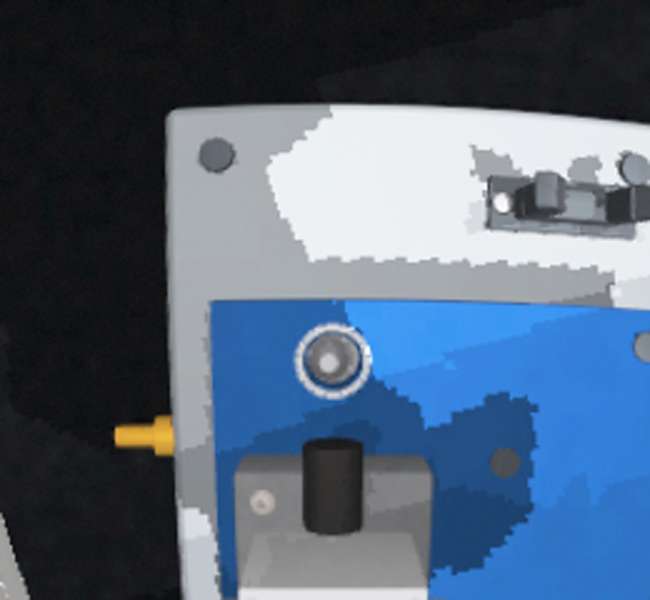

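```bash
python3 - <<'E'
from h import *
P=dict(np.load("pics/p0_P.npz")); im=cv2.imread("pics/p0.png")
c=im[125:165,300:347].astype(int); g=c.min(2); sat=c.max(2)-c.min(2)
w=(g>150)
v,u=np.nonzero(w); r=np.hypot(u+300-323.6,v+125-144.4)
ring=(r>9)&(r<18); print(ring.sum()); 
el=cv2.fitEllipse(np.c_[u[ring]+300,v[ring]+125].astype(np.float32)); print("ring",el)
t=(r<7); print("tip n",t.sum(),np.c_[u[t]+300,v[t]+125].mean(0) if t.any() else 0)
sub=im[134:155,312:336].min(2); print(sub)
for zt in (55,): print("hole",at_z(P,el[0],zt,True), "tip",at_z(P,(321.2,143.8),36,True),"nominal pin",pt(STD,(26,-52,36)))
W=cloud(np.load("pics/p0_d.npy"),P)
blue=(im[...,0]>90)&(im[...,2]<60)&(W[...,2]>48)&(W[...,2]<62); print(np.median(W[blue][:,2])); 
Q=W[blue][:,:2]; a=A; L=np.c_[(Q-[571,51])@[np.cos(a),np.sin(a)],(Q-[571,51])@[-np.sin(a),np.cos(a)]]
print("lo",L.min(0),"hi",L.max(0))
for ax,name in((1,"left edge"),(0,"top edge")):
    k=np.round(L[:,ax]).astype(int); xs=[];ys=[]
    for j in np.unique(k):
        s=L[k==j]; 
        if len(s)>8: xs.append(j); ys.append(s[:,0].max() if ax==1 else s[:,1].min())
    xs,ys=np.array(xs),np.array(ys); m=abs(ys-np.median(ys))<3; print(name,np.polyfit(xs[m],ys[m],1),m.sum())
E
```

```text
217
ring ((322.7502746582031, 143.92874145507812), (26.95391082763672, 27.73986053466797), 83.44451141357422)
tip n 47 [321.21276596 144.61702128]
[[162 196 203 182 150 112 104 108 107 106 116 119 120 116 113 123  92 110
  149 186 205 188 138  87]
 [192 201 176 122  61  95 118 122 120 120 118 120 122 125 137 158 130 101
   94 139 188 208 188 136]
 [192 175 124  67  94 115 111 112 119 125 117 111 109 113 129 151 152 135
  107  93 132 196 198 176]
 [162 118  70 108 115 114 114 116 121 128 128 116 111 110 111 122 129 131
  132 108  72 136 169 199]
 [137  80  94 113 109 114 115 120 127 131 131 121 114 111 107 106 126 131
  148 139  85  61 197 209]
 [108  90 114 110 111 115 125 128 131 133 132 132 122 112 109 109 118 128
  149 156 135  40 137 191]
 [ 93 115 133 109 111 117 128 135 136 137 134 135 125 116 111 109 118 128
  137 148 147  80 115 186]
 [ 90 117 128 108 114 116 130 146 162 172 163 148 128 114 111 108 112 126
  132 142 148  96  90 182]
 [ 89 106 112 108 114 120 145 168 186 200 190 172 142 119 111 106 103 117
  129 141 149 104  52 177]
 [ 74  92 103 109 112 122 171 194 200 200 19
[... 801 characters left out ...]
  97 100 106 113 122 129 129  92  56
   31  30  75 155 168 193]
 [196 181 129  41  33  40  64  71  82 101 103 105  98  93  90  73  51  36
   30  91 152 194 170 142]
 [190 200 176 130  45  35  30  35  53  73  73  71  62  54  49  24  28  31
   96 152 191 206 157  99]
 [164 195 200 183 138 114  78  45  29  30  24  25  28  28  32  52  77 122
  161 190 201 180 121  68]]
hole [556.96044693  -1.9769803   55.        ] tip [ 5.58297651e+02 -2.21606542e-01  3.60000000e+01] nominal pin [[5.57965904e+02 4.03716982e-01 3.60000000e+01]]
53.234406425641836
lo [-79.61944034 -67.36328518] hi [25.00382318 62.50127742]
left edge [-1.19752703e-02  2.39895576e+01] 79
top edge [-3.73887713e-03 -6.68353012e+01] 87
```

```bash
cat >> h.py <<'E'
def rel(tag):
    """pin tip minus hole centre (world xy) from the wrist view, plate held above the pins"""
    arm.hold(.2); P=vision.camera_params("wrist"); p,d=vision.capture("wrist"); zu=sensors.read_position()[2]-46.3
    cv2.imwrite(f"pics/{tag}.png",p[:,:,::-1])
    u0,v0=np.round(project(P,[556.96+0,-1.98,55],True)[0]).astype(int) if False else (323,144)
    c=p[v0-24:v0+25,u0-24:u0+25].min(2); v,u=np.nonzero(c>145); r=np.hypot(u-24,v-24); k=(r>10)&(r<17)
    el=cv2.fitEllipse(np.c_[u[k]+u0-24,v[k]+v0-24].astype(np.float32)); w=np.hypot(*(np.array(el[0])-[u0,v0]))
    v,u=np.nonzero(c>165); r=np.hypot(u+u0-24-el[0][0],v+v0-24-el[0][1]); k=r<8
    n,l,st,ce=cv2.connectedComponentsWithStats(np.uint8((c>165)&(np.hypot(*np.meshgrid(*(np.arange(49)-24,)*2))<9))); j=1+st[1:,4].argmax(); tip=ce[j]+[u0-24,v0-24]
    h=at_z(P,el[0],zu+8,True)[:2]; t=at_z(P,tip,36,True)[:2]; dl=t-h
    ca,sa=np.cos(A),np.sin(A); print(tag,"ring",np.round(el[0],1),np.round(el[1],1),"tip",tip.round(1),st[j,4],"delta",dl.round(2),"in stand",np.round([dl@[ca,sa],dl@[-sa,ca]],2)); return dl,p
E
python3 - <<'E'
from h import *
S=pt(STD,(26,0,0))[0,:2]
C=S+[1.46,2.25]; arm.line_to([*C,92],v=40); dl,p=rel("p1")
arm.line_to([*C,84],v=40); dl,p=rel("p2")
print(sensors.read_position(),sensors.read_ft_force(),sensors.read_clock())
cv2.imwrite("pics/p2c.png",cv2.resize(p[80:220,240:410,::-1],None,fx=3.5,fy=3.5,interpolation=cv2.INTER_CUBIC))
E
```

```text
p1 ring [322.8 143.9] [27.  27.9] tip [322.5 140.4] 40 delta [ 0.13 -0.18] in stand [ 0.17 -0.14]
p2 ring [322.8 143.9] [27.1 27.7] tip [322.7 141.6] 46 delta [-0.04 -0.21] in stand [ 0.01 -0.21]
[571.94769054  53.14695866  84.13442214] [-1.19707735e-03  2.42521996e-01 -4.70518521e+00] 37.2917
```

View pics/p2c.png

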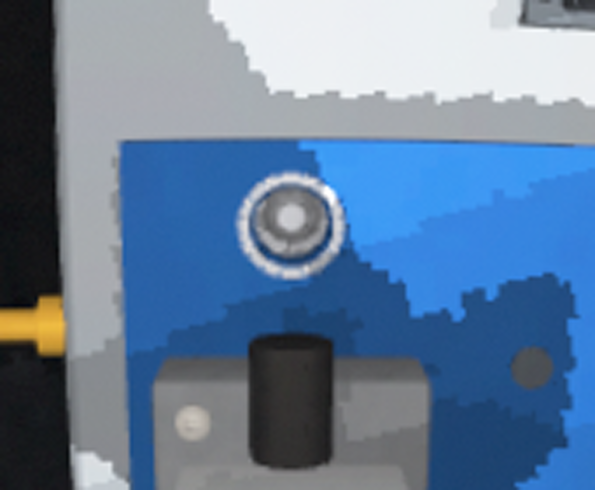

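```bash
python3 - <<'E'
from h import *
S=pt(STD,(26,0,0))[0,:2]; C=S+[1.42,2.05]
for z in (80,76,72,69.5,68,66.8):
    g=arm.line_to([*C,z],v=25,guard=5); arm.hold(.05)
    print(z,g,sensors.read_position().round(2),sensors.read_ft_force().round(2),sensors.read_moment().round(2))
    if g: break
print(sensors.read_clock())
E
```

```text
80 False [571.61  52.96  79.81] [ 0.47  0.24 -4.87] [-0.03 -0.11  0.03]
76 False [571.63  52.97  75.82] [ 0.14 -0.42 -5.6 ] [-0.06 -0.06  0.  ]
72 False [571.66  52.94  71.84] [ 0.65  0.33 -4.02] [ 0.02 -0.18 -0.04]
69.5 False [571.67  52.94  69.39] [-0.09  0.08 -3.79] [ 0.07 -0.11  0.05]
68 False [572.12  53.01  68.34] [ 0.11  0.13 -2.18] [-0.06 -0.04 -0.02]
66.8 False [572.15  53.05  68.28] [-3.21  0.37  5.39] [-0.02  0.65 -0.04]
39.2667
```

```bash
python3 - <<'E'
from h import *
S=pt(STD,(26,0,0))[0,:2]; C=S+[1.42,2.05]
arm.line_to([*C,67.8],v=10)
eoat.set_gripper(.55); arm.hold(.1); print(sensors.read_position())
C=sensors.read_position()[:2]; arm.line_to([*C,130],v=100); arm.line_to([*(C-40*tooldir(YT)),185],v=150)
arm.hold(.25); P=vision.camera_params("wrist"); p,d=vision.capture("wrist"); W=cloud(d,P); cv2.imwrite("pics/v1.png",p[:,:,::-1])
m=(p[...,2]>90)&(p[...,0]<70)&(W[...,2]>20)&(W[...,2]<40)&(np.hypot(W[...,0]-545,W[...,1]-57)<100)
Q=W[m]; s,r,_,_=np.linalg.lstsq(np.c_[Q[:,:2]-[545,57],np.ones(len(Q))],Q[:,2],rcond=None); print("plate plane",s,len(Q))
g=(p.min(2)>100)&(abs(W[...,2]-20)<4)&(np.hypot(W[...,0]-545,W[...,1]-57)<135); Q=W[g]; s=np.linalg.lstsq(np.c_[Q[:,:2]-[545,57],np.ones(len(Q))],Q[:,2],rcond=None)[0]; print("base plane",s,len(Q))
print(sensors.read_clock())
E
```

```text
[571.86890014  52.9345341   67.73866539]
plate plane [-4.15855378e-04  1.44713356e-04  2.92412262e+01] 11167
base plane [-2.69501668e-03  6.50233738e-04  1.93047213e+01] 15301
41.6
```

View pics/v1.png

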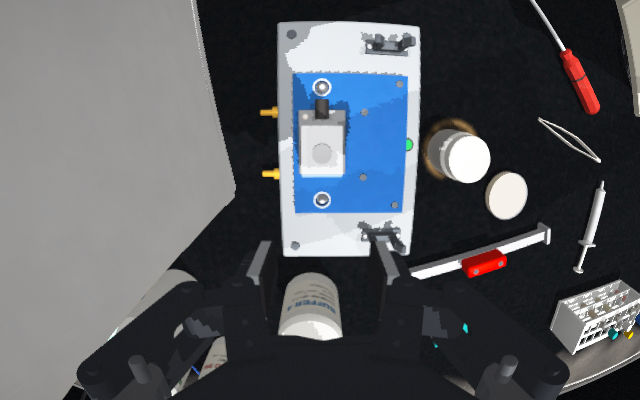

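```bash
python3 - <<'E'
from h import *
go(REST,180,0.); eoat.set_gripper(.33)
arm.line_to([*REST,60],v=200); print(arm.line_to([*REST,33.3],v=60,guard=8),sensors.read_position())
eoat.set_gripper(0,60); arm.hold(.15); print(sensors.read_position(),sensors.read_opening(),sensors.read_grasp_force())
arm.line_to([*REST,50],v=50); arm.line_to([*REST,190],v=200)
print(sensors.read_ft_force(),sensors.read_moment())
go(KG[:2],190,YT); arm.line_to([*KG[:2],105],v=150); arm.hold(.25)
p=sensors.read_position(); print("at",p,"want 512.9 65.3",(R.from_rotvec(sensors.read_ee_rot())*R.from_rotvec(down(YT)).inv()).as_rotvec(),sensors.read_clock())
im,d=vision.capture("wrist"); cv2.imwrite("pics/kb.png",im[:,:,::-1])
E
```

```text
False [424.78126525 216.87882761  32.99181343]
[425.33291909 217.16401452  33.64532743] 0.15042639524679008 58.9820659160614
[-0.37042333  0.3503846  -2.83654308] [-0.00350289  0.04062356 -0.03158731]
at [512.87930829  65.34347488 106.07326842] want 512.9 65.3 [ 3.25902619e-04 -2.20926923e-03  8.95680765e-05] 48.6417
```

View pics/kb.png

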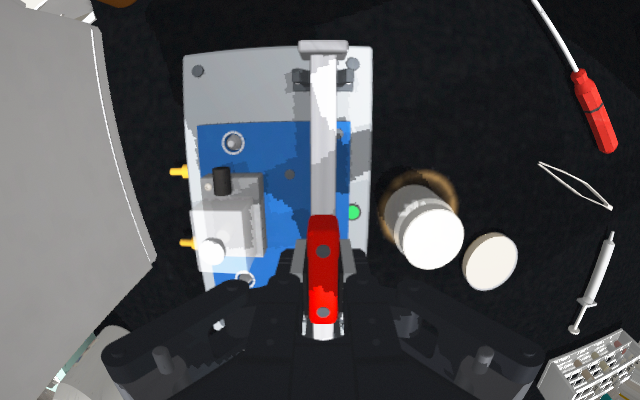

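```bash
python3 - <<'E'
from h import *
for z,v in ((85,60),(72,30),(66,25),(62,20),(59,12),(58,10)):
    g=arm.line_to([*KG[:2],z],v=v,guard=4); arm.hold(.05)
    print(z,g,sensors.read_position().round(2),sensors.read_ft_force().round(2),sensors.read_moment().round(2))
    if g: break
print(sensors.read_clock())
E
```

```text
85 False [511.93  65.18  84.69] [ 0.38  0.07 -2.46] [-0.02  0.04 -0.01]
72 False [512.06  65.21  71.99] [ 0.23  0.12 -2.57] [-0.    0.    0.04]
66 False [511.99  65.19  65.88] [-0.54 -0.77 -2.32] [-0.04  0.01  0.02]
62 False [511.98  65.2   61.89] [ 0.1   0.15 -2.39] [ 0.   -0.02 -0.01]
59 True [512.39  65.23  59.6 ] [ 0.2  -0.3   5.37] [-0.06  0.05  0.03]
51.0333
```

```bash
python3 - <<'E'
from h import *
eoat.set_gripper(.3); arm.hold(.1); c=sensors.read_position()[:2]
arm.line_to([*c,130],v=100); arm.line_to([*(c+[8,0]-40*tooldir(YT)),190],v=150)
arm.hold(.25); P=vision.camera_params("wrist"); p,d=vision.capture("wrist"); W=cloud(d,P); cv2.imwrite("pics/v2.png",p[:,:,::-1])
L=(W[...,:2]-STD[:2]); x=L@[np.cos(A),np.sin(A)]; y=L@[-np.sin(A),np.cos(A)]; z=W[...,2]
for y0 in (-80,-60,-40,40,60,80):
    m=(abs(x+34)<12)&(abs(y-y0)<6)&(z>36)&(z<75); print(y0,m.sum(),np.median(x[m]).round(1),np.median(z[m]).round(1))
m=(p[...,2]>90)&(p[...,0]<70)&(abs(z-30)<8)&(np.hypot(x,y)<100); print("plate z",np.median(z[m]))
print(sensors.read_clock())
E
```

```text
-80 184 -34.1 43.2
-60 184 -34.9 43.0
-40 183 -34.1 43.2
40 161 -34.3 43.2
60 157 -34.3 43.3
80 152 -34.4 43.2
plate z 29.166759636787887
53.225
```

View pics/v2.png

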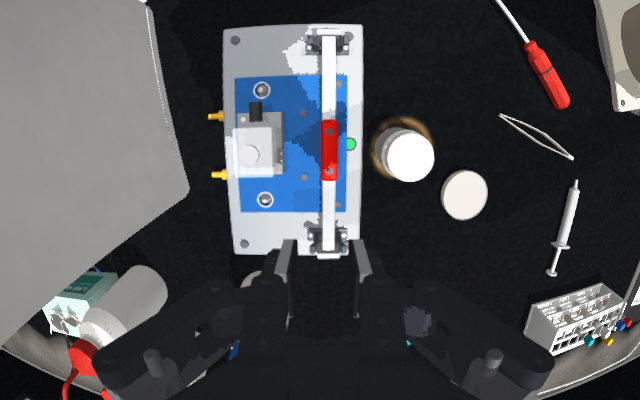

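The bar lies level in both brackets, with its top at 43.2 mm (44 mm expected, and the depth reads about 0.8 mm low). The plate is home with both pins showing through the holes, and the arm is clear.

```bash
python3 -c "
from cell import arm
print(arm.close_job())"
```

```text
the job is handed in; nothing more can be done
None
```

The job is handed in: the carrier plate is flat and fully home on both pins, the keeper bar is level back in both brackets, nothing else on the bench was moved on purpose or seen to move, and the last clock reading before hand-in was 53.2 s of the 72 s allowed.

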